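Stand the toppled pill bottle on its ledge and the tumbler on the counter

ROBOT

A 6-joint arm with a two-finger parallel gripper is mounted at the origin on the work surface. World frame = base frame: x ahead of the robot, y to its left, z up, the work surface at z = 0. Lengths are in mm, angles in rad, forces in N, time in s.
With the tool pointing down it reaches from about 275 to 825 mm from the base axis. Payload 5.2 kg.
Tool frame: the origin (TCP) lies at the very end of the fingers, on their centre line; the grasp point (between the pads) lies 19 mm behind it; z points along the fingers, y is the line along which they close (so a half turn about z gives the same grasp; the last joint's range is limited). The gripper opens to 93 mm and grips with 3 to 60 N. Pads are 15 mm wide; open, the fingers measure 128 mm over their backs; the gripper's body (75 mm by 188 mm) begins 65 mm behind the grasp point.
Start: joints at [1.042, 0.259, 1.535, -0, 1.348, -0.203], TCP at [176.015, 521.079, 218.653] pointing down, gripper open.
Joint ranges: [-3.14, 3.14], [-0.91, 2.08], [0.19, 2.58], [-1.22, 4.36], [0.22, 2.71], [-3.12, 3.12]. Speed limits (rad/s): [2.57, 2.57, 3.14, 3.14, 3.14, 3.14].

INTERFACE

Orientations are given as [roll, pitch, yaw] about the fixed x, y, z axes, in that order (R = Rz(yaw) Ry(pitch) Rx(roll)).
In Python, from bench import robot gives the robot as it stands. The module is installed in compiled form; this text tells all that it offers. Calls block until the motion is done:
- robot.move_ptp(position, orientation): joint-space move of the TCP to a pose.
- robot.move_linear(position, ori=None, speed=150, f_stop=None): straight line of the TCP; ori=None keeps the orientation; speed is the mean speed in mm/s. With f_stop (N) it stops when the force on the tool has changed by that much, and returns True; else False.
- robot.move_j(angles): joint-space move.
- robot.move_gripper(opening): opening from 0.0 (shut) to 1.0 (fully open); the grip force is fixed at half the most; returns when the fingers have stopped.
- robot.sleep(seconds).
- robot.inverse_kinematics(position, orientation): joint angles nearest the present ones, or None.
- robot.get_image(name): name is "side" or "top"; returns a dict with "img" (480x640x3 uint8, blue, green, red), "fovy" (degrees; the focal length in pixels is half the picture's height over the tangent of half this angle, whatever the lens; pixels are square), "cx", "cy" (the principal point, pixels), "k1" (the pictures are not rectified: a ray, as slopes to the right and down, at radius r is drawn at 1 + k1 r^2 times it, then the intrinsics apply), "eye" and "orientation" of the camera in the world. Camera axes: x right, y down, z forward; pixel columns grow to the right and rows downward; lengths in mm; the calibration is good to about 2 mm. A picture is of the moment at which its call begins. There is no depth.
A pose or a line that the arm cannot do raises robot.MotionError and nothing moves.
- robot.hand_in(): hands the job in; it is judged then, once.
Readings, each from a call of its own:
- robot.current_t(): time.
- robot.current_qpos(): joint angles.
- robot.current_joint_vel(): joint speeds.
- robot.current_joint_efforts(): joint torques, N m.
- robot.current_tcp_pos(): TCP position.
- robot.current_eef_rot(): TCP orientation.
- robot.current_contact_force(): force on the tool from outside, world axes, zero at the start.
- robot.current_ft_torque(): the same for the moment, N m.
- robot.current_gripper_width(): opening from 0.0 (shut) to 1.0 (fully open).
- robot.current_finger_force(): force on a finger pad.
Only numpy, scipy, OpenCV 4.12 (cv2) and the standard library are available. Lean on these libraries where they do the work, as an engineer would, in place of code of your own. Each camera call takes 0.05 s, during which the arm holds its last target. There are 200 camera calls.

TASK

The pill bottle and the ceramic tumbler have been knocked over. Put the pill bottle back upright, cap up, on the narrow white ledge, in the gap between the cream jar and the clear box with its whole base on the board, and stand the tumbler upright on the counter, mouth up. Set the tumbler down gently, do not drop it, and leave the jar, the box and the soap dish where they are.

Things in the scene. Friction and masses are not known exactly. Their poses are not given: they have to be found in the camera images.
- bottle: Blue plastic pill bottle, white label band, ribbed white cap: closed cylinder 52 mm across, 95 mm tall, straight-sided up to 68 mm, cap 49 mm across from 75 to 95 mm; 85 to 170 g. Origin: centre of its underside; z: from base to cap. At the start it lies on the counter, axis level 26 mm up, cap roughly to the right (within 30 degrees of -y). It rolls if pushed.
- tumbler: Sage ceramic tumbler, no handle: straight round cup 66 mm across, 105 mm tall, wall 4 mm, base 10 mm thick; 0.18 to 0.34 kg. Origin: centre of its underside; z: from base to mouth. At the start it lies on the counter, axis level 33 mm up, mouth roughly to the right (within 30 degrees of -y). It and the bottle lie right of the ledge, either one farther right.
- ledge_top (a point): Centre of the ledge's upper face: a fixed white steel board on two end panels, 360 mm long (y), 66 mm deep (x), upper face 85 mm above the counter. x: across the board, away from its front; y: along it; z: up. A lip 4 mm thick stands 8 mm above the board outside the far edge (x 33 to 37 mm); no front lip. It is on the robot's left, its front turned roughly to the robot.
- jar: Round white cream jar with an aluminium lid, 58 mm in diameter and 70 mm tall, about 0.28 kg, loose, standing towards one end of the ledge (118 to 134 mm from its middle). Origin: centre of its underside.
- acrylic_box: Clear acrylic open box holding cotton pads, 60 x 66 x 75 mm (66 mm along the ledge), about 0.22 kg, loose, standing towards the other end of the ledge (118 to 134 mm from its middle). Origin: centre of its underside. The jar and the box may have changed ends.
- soap_dish: White ceramic soap dish with a bar of soap, 85 x 125 mm, 32 mm high with the soap, loose on the counter beyond the fallen things. Origin: centre of its underside.
Things that resemble listed ones, but are neither listed nor needed, are in the scene too. Leave any pink look-alike of the tumbler alone. Leave any red look-alike of the jar alone.

How it is judged (in metres and radians):
At the end, for the whole second after the job is handed in: Bottle at rest, cap up, within 0.1 rad of upright on the ledge board (within 4 mm), within 10 mm of its centre line and 100 mm of its middle; tumbler at rest, mouth up, within 0.1 rad, on the counter (within 4 mm); jar, box and soap dish upright, within 20 mm of their starts (angle between each of bottle, tumbler, jar, acrylic_box, soap_dish's own z axis and vertical below 0.1 rad and x of bottle in the frame of ledge_top between -0.01 and 0.01 m and y of bottle in the frame of ledge_top between -0.1 and 0.1 m and z of bottle in the frame of ledge_top between -0.004 and 0.004 m and linear speed of each of bottle, tumbler below 0.02 m/s and angular speed of each of bottle, tumbler below 0.2 rad/s and height (world z) of tumbler between -0.004 and 0.004 m and distance of each of jar, acrylic_box, soap_dish from where it was at the start of the episode below 0.02 m); the robot touches nothing.
It fails at once if the cream jar is pushed more than 20 mm or tipped over (distance of jar from where it was at the start of the episode above 0.02 m or angle between jar's own z axis and vertical above 0.35 rad).
It fails at once if the acrylic box is pushed more than 20 mm or tipped over (distance of acrylic_box from where it was at the start of the episode above 0.02 m or angle between acrylic_box's own z axis and vertical above 0.35 rad).
It fails at once if the soap dish is pushed more than 20 mm or tipped over (distance of soap_dish from where it was at the start of the episode above 0.02 m or angle between soap_dish's own z axis and vertical above 0.35 rad).
It fails at once if the tumbler is dropped or knocked about: it moves faster than 0.45 m/s (a fall of about 10 mm) while the fingers do not hold it (contact force between the fingers and tumbler below 0.5 N and linear speed of tumbler above 0.45 m/s).
It also fails if it takes over 66 s, if anything falls off the work surface, if the arm or the gripper's body presses on something with over 40 N, if the wrist force passes 120 N, or if a joint passes its speed limit or range.

## Working session

There is one attempt and no reset: what is moved stays moved. The work goes in short steps, each a Python script; the robot and the scene stay as the last script left them, time stands still between calls to the robot, and variables do not carry over. Pictures are saved under pics/ and viewed, at most 10 in all, crops included, and the job is handed in when it is done.

```bash
mkdir -p pics; cat > h.py <<'E'
import numpy as np, cv2
from scipy.spatial.transform import Rotation as Rn
from bench import robot
def cam(name,path=None):
    c=robot.get_image(name)
    if path: cv2.imwrite(path,c["img"])
    return c
def K(c):
    f=c["img"].shape[0]/2/np.tan(np.radians(c["fovy"])/2)
    return np.array([[f,0,c["cx"]],[0,f,c["cy"]],[0,0,1.]]),np.array([c["k1"],0,0,0,0.])
def Rc(c):
    o=np.array(c["orientation"]); return o if o.shape==(3,3) else Rn.from_euler("xyz",o).as_matrix()
def ray(c,uv):
    k,d=K(c); p=cv2.undistortPoints(np.array(uv,float).reshape(-1,1,2),k,d).reshape(-1,2)
    return np.c_[p,np.ones(len(p))]@Rc(c).T
def at_z(c,uv,z):
    r=ray(c,uv); e=np.array(c["eye"],float); return e+r*((z-e[2])/r[:,2])[:,None]
def proj(c,P):
    k,d=K(c); q=(np.array(P,float).reshape(-1,3)-np.array(c["eye"]))@Rc(c)
    return cv2.projectPoints(q,np.zeros(3),np.zeros(3),k,d)[0].reshape(-1,2)
E
python3 - <<'E'
from h import *
for n in("top","side"):
    c=cam(n,f"pics/{n}0.png"); print(n,{k:v for k,v in c.items() if k!="img"})
print(robot.current_t(),robot.current_eef_rot())
E
```

```text
top {'fovy': 50.6713163228385, 'cx': 320.8258934288623, 'cy': 239.97372230726677, 'k1': 0.027702599323558303, 'eye': array([ 486.04165445,   49.56466376, 1134.95906801]), 'orientation': array([-3.11904125,  0.01861122, -1.57350296])}
side {'fovy': 57.4258519102323, 'cx': 315.2890002705831, 'cy': 240.11147742444285, 'k1': -0.01754499045604601, 'eye': array([ 196.87457661, -523.24889794,  534.01287768]), 'orientation': array([-2.17587291, -0.0045648 , -0.48471708])}
0.1 [-3.13994063e+00 -3.53581707e-04  2.81581874e+00]
```

View pics/top0.png

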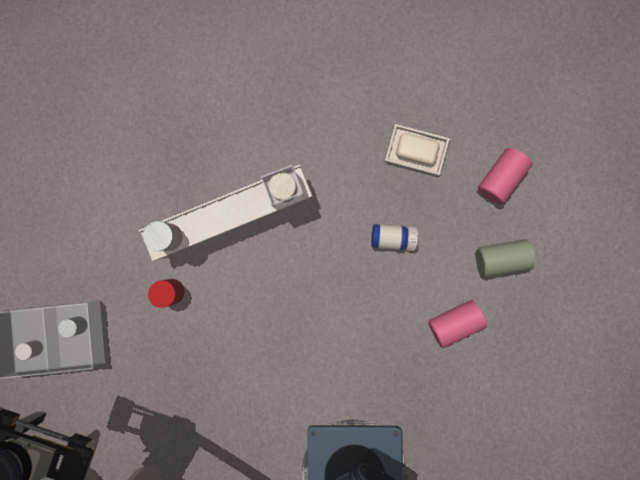

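View pics/side0.png

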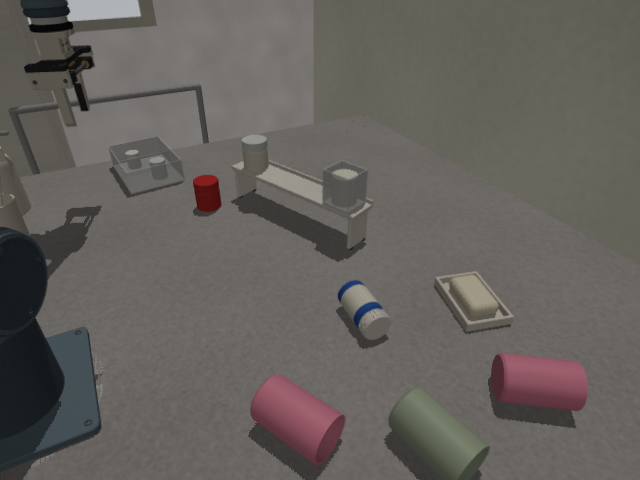

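Top view: the fallen candidates are sage (506,258), the tumbler by its colour, and pink look-alikes at (505,176) and (458,324). The bottle is at (394,238), cap to the right at (412,239). The pale jar is at (160,237) on the ledge's left end (red look-alike at (166,293)), the box is at (284,187) and the soap dish at (417,150). The side view agrees.

I'll fit the cylinder silhouettes in both views and check the choice in one crop.

```bash
cat > fit.py <<'E'
from h import *
from scipy.optimize import minimize
def cyl(x,y,yaw,prof,z):   # origin at base centre, axis horizontal along yaw
    a=np.array([np.cos(yaw),np.sin(yaw),0]); n=np.array([-a[1],a[0],0]); t=np.linspace(0,2*np.pi,48)[:,None]
    return np.vstack([np.array([x,y,z])+a*s+r*(np.cos(t)*n+np.sin(t)*np.array([0,0,1])) for s,r in prof])
def hullmask(c,P,up=4):
    h=cv2.convexHull(proj(c,P).astype(np.float32)); m=np.zeros((480,640),np.uint8)
    cv2.fillConvexPoly(m,np.round(h*16).astype(np.int32),255,shift=4,lineType=cv2.LINE_AA); return m/255.
def segment(c,uv,test,rad=45):
    m=test(c["img"].astype(int)).astype(np.uint8); r=np.zeros_like(m); cv2.circle(r,tuple(map(int,uv)),rad,1,-1); m*=r
    m=cv2.morphologyEx(m,cv2.MORPH_OPEN,np.ones((3,3)))
    n,l,s,_=cv2.connectedComponentsWithStats(cv2.dilate(m,np.ones((5,5)))); i=1+np.argmax(s[1:,4])
    pts=np.argwhere(m*(l==i))[:,::-1].astype(np.int32); o=np.zeros((480,640),np.uint8)
    cv2.fillConvexPoly(o,cv2.convexHull(pts),1); return o.astype(float)
def fit(cs,ms,prof,z,x0):
    f=lambda p:sum(1-np.minimum(h,m).sum()/np.maximum(h,m).sum() for c,m in zip(cs,ms) for h in[hullmask(c,cyl(*p,prof,z))])
    return min((minimize(f,np.array(x0)+[0,0,d],method="Nelder-Mead",options=dict(initial_simplex=np.array(x0)+[0,0,d]+np.array([[0,0,0],[25,0,0],[0,25,0],[0,0,.25]]))) for d in(-.25,0,.25)),key=lambda r:r.fun)
sage=lambda i:(i[...,1]-i[...,2]>6)&(i[...,1]-i[...,0]>8)
bot=lambda i:(i[...,0]-i[...,2]>25)|((i.min(-1)>135))
TP=[(0,33),(105,33)]; BP=[(0,26),(68,26),(75,24.5),(95,24.5)]
E
python3 - <<'E'
from fit import *
t,s=cam("top"),cam("side"); 
for n,test,P,z,ut,us,ra in(("tumbler",sage,TP,33,(506,258),(438,437),60),("bottle",bot,BP,26,(394,238),(364,310),38)):
    ms=[segment(t,ut,test,ra if n=="tumbler" else 30),segment(s,us,test,70 if n=="tumbler" else 40)]
    L=P[-1][0]; g=at_z(t,[ut],z)[0]; x0=[g[0],g[1]+L/2,-np.pi/2]
    for cs,mm in(([t,s],ms),([t],ms[:1]),([s],ms[1:])):
        r=fit(cs,mm,P,z,x0); print(n,r.x.round(3),round(r.fun,3),[int(m.sum()) for m in mm])
        if len(cs)==2:
            for c in cs: 
                h=cv2.convexHull(proj(c,cyl(*r.x,P,z)).astype(np.float32)); cv2.polylines(c["img"],[h.astype(np.int32)],True,(0,255,255),1)
# rough ledge: corners in the top picture at z=85
print(at_z(t,[(140,231),(152,260),(312,193),(301,166)],85).round(1))
print("jar",at_z(t,[(158,236)],155).round(1),"box",at_z(t,[(283,186)],160).round(1),"soap",at_z(t,[(417,150)],20).round(1))
a=cv2.resize(t["img"][155:275,130:330],None,fx=4,fy=4,interpolation=cv2.INTER_CUBIC)
cv2.imwrite("pics/ledge.png",a)
b=np.hstack([cv2.resize(t["img"][200:300,360:550],None,fx=2.1,fy=2.1),cv2.resize(s["img"][270:480,320:500],(180,210))])
cv2.imwrite("pics/fit.png",b)
E
```

```text
Traceback (most recent call last):
  File "fit.py", line 12, in segment
    n,l,s,_=cv2.connectedComponentsWithStats(cv2.dilate(m,np.ones((5,5)))); i=1+np.argmax(s[1:,4])
                                                                                ~~~~~~~~~^^^^^^^^^
ValueError: attempt to get argmax of an empty sequence
```

```bash
python3 - <<'E'
from h import *
t,s=cv2.imread("pics/top0.png"),cv2.imread("pics/side0.png")
for im,ps in((t,[(506,258),(490,270),(520,245),(560,258),(394,238),(377,238),(412,238),(406,245),(440,240)]),(s,[(438,437),(410,410),(460,470),(380,380),(364,300),(350,292),(375,325),(400,300)])):
    print([(p,cv2.blur(im,(3,3))[p[1],p[0]].tolist()) for p in ps])
E
```

```text
[((506, 258), [135, 158, 152]), ((490, 270), [106, 124, 120]), ((520, 245), [114, 134, 129]), ((560, 258), [122, 123, 132]), ((394, 238), [185, 202, 211]), ((377, 238), [140, 71, 47]), ((412, 238), [185, 190, 202]), ((406, 245), [101, 71, 65]), ((440, 240), [126, 128, 138])]
[((438, 437), [92, 109, 103]), ((410, 410), [93, 110, 103]), ((460, 470), [81, 96, 90]), ((380, 380), [98, 102, 105]), ((364, 300), [138, 151, 154]), ((350, 292), [128, 141, 144]), ((375, 325), [88, 93, 97]), ((400, 300), [101, 104, 108])]
```

```bash
sed -i 's/^sage=.*/sage=lambda i:(i[...,1]-i[...,2]>1)\&(i[...,1]-i[...,0]>8)/; s/^bot=.*/bot=lambda i:(i[...,0]-i[...,2]>15)|(i.min(-1)>150)/' fit.py
sed -i 's/m=test(c\["img"\].astype(int))/m=test(cv2.blur(c["img"],(3,3)).astype(int))/' fit.py
cat > m1.py <<'E'
from fit import *
t,s=cam("top"),cam("side")
for n,test,P,z,ut,us,rt,rs in(("tumbler",sage,TP,33,(506,258),(438,437),50,70),("bottle",bot,BP,26,(394,238),(364,310),33,40)):
    ms=[segment(t,ut,test,rt),segment(s,us,test,rs)]
    L=P[-1][0]; g=at_z(t,[ut],z)[0]; x0=[g[0],g[1]+L/2,-np.pi/2]
    for cs,mm in(([t],ms[:1]),([s],ms[1:]),([t,s],ms)):
        r=fit(cs,mm,P,z,x0); print(n,r.x.round(3),round(r.fun,3),[int(m.sum()) for m in mm])
    for c in (t,s): 
        h=cv2.convexHull(proj(c,cyl(*r.x,P,z)).astype(np.float32)); cv2.polylines(c["img"],[h.astype(np.int32)],True,(0,255,255),1)
print(at_z(t,[(140,231),(152,260),(312,193),(301,166)],85).round(1))
print("jar",at_z(t,[(158,236)],155).round(1),"box",at_z(t,[(283,186)],160).round(1),"soap",at_z(t,[(417,150)],20).round(1))
cv2.imwrite("pics/ledge.png",cv2.resize(t["img"][155:275,130:330],None,fx=4,fy=4,interpolation=cv2.INTER_CUBIC))
cv2.imwrite("pics/fit.png",np.hstack([cv2.resize(t["img"][200:300,360:550],None,fx=2.1,fy=2.1),cv2.resize(s["img"][270:480,320:500],(180,210))]))
E
python3 m1.py
```

```text
tumbler [ 459.596 -271.614   -1.375] 0.161 [1578]
tumbler [ 463.458 -273.723   -1.402] 0.044 [5345]
tumbler [ 463.027 -273.606   -1.388] 0.207 [1578, 5345]
bottle [521.747 -42.098  -1.669] 0.107 [1051]
bottle [566.725 -27.892  -2.198] 0.78 [382]
bottle [521.802 -40.911  -1.658] 0.915 [1051, 382]
[[529.6 445.1  85. ]
 [469.3 419.8  85. ]
 [607.4  87.1  85. ]
 [663.8 109.9  85. ]]
jar [[516.9 383.7 155. ]] box [[612.5 140.4 160. ]] soap [[ 708.3 -141.7   20. ]]
```

View pics/ledge.png

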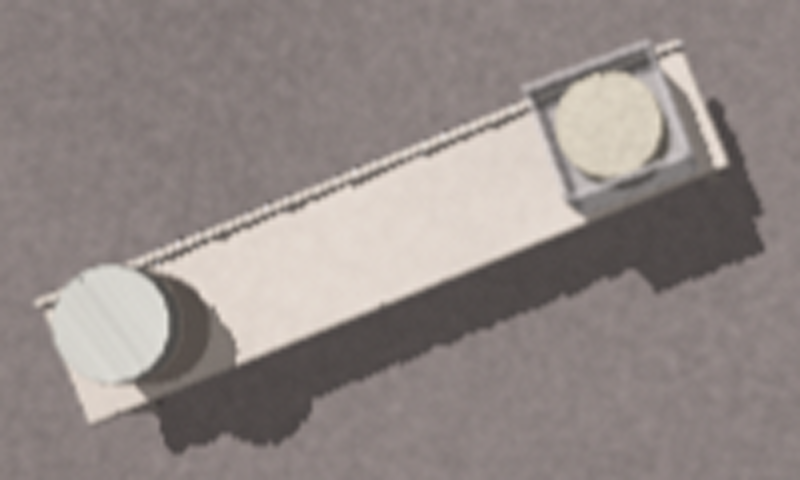

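View pics/fit.png

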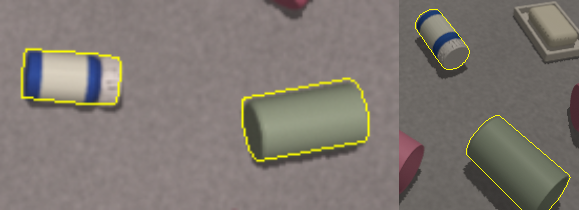

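The fits sit tightly on the sage tumbler and the bottle, base end left. In the ledge crop the front corners are at (92,423) and (727,163) and the lip runs from (38,303) to (682,42). Next I'll compute the ledge frame and test the reach of candidate grasps.

```bash
cat > plan.py <<'E'
from h import *
LEDGE_Y=0.
def tool(c,d,t):
    """tool rotation for a thing whose axis is the unit vector c, with d (perp. to c) the approach; tilt t leans the body towards c"""
    z=np.cos(t)*d-np.sin(t)*c; return z
def ori(z,y): return Rn.from_matrix(np.c_[np.cross(y,z),y,z]).as_euler("xyz")
UP=np.array([0,0,1.])
def grasp(yaw,t,sgn):
    c=np.array([np.cos(yaw),np.sin(yaw),0]); z=tool(c,-UP,t); y=sgn*np.cross(-UP,c); return z,ori(z,y)
def place(yaw,t,sgn):       # yaw: heading of the approach
    d=np.array([np.cos(yaw),np.sin(yaw),0]); z=tool(UP,d,t); y=sgn*np.cross(d,UP); return z,ori(z,y)
def tcp(p,z): return np.array(p)+19*z
E
python3 - <<'E'
from plan import *
c=cam("top")
u=lambda p:[(130+(x+.5)/4-.5,155+(y+.5)/4-.5) for x,y in p]
F=at_z(c,u([(92,423),(727,163)]),85); L=at_z(c,u([(38,303),(682,42)]),93); B=at_z(c,u([(272,223),(430,160)]),85)
e=(F[0]-F[1]); n=np.linalg.norm(e); e/=n; x=np.array([e[1],-e[0],0])
ctr=F.mean(0)+33*x; print("len",n,"x",x,"lip outer (70),ends",[(q-F[1])@x for q in L],"board far(66)",[(q-F[1])@x for q in B],"ctr",ctr,"yaw",np.arctan2(x[1],x[0]), "liplen",np.linalg.norm(L[0]-L[1]))
print("jar y",(at_z(c,u([(112,323)]),155)[0]-ctr)@e,"box", (at_z(c,u([(593,128)]),160)[0]-ctr)@e)
ly=np.arctan2(x[1],x[0])
def ik(p,o):
    q=robot.inverse_kinematics(p,o); return None if q is None else np.round(q,2)
tb=np.array([463,-273.6,33]);ty=-1.388; bb=np.array([521.8,-41,26]);by=-1.66
for s in(1,-1):
  for t in(0,.35,.6):
    z,o=grasp(by,t,s); p=bb+44*np.array([np.cos(by),np.sin(by),0]); print("Bg",s,t,ik(tcp(p,z),o))
    for dy in(-.4,0,.4):
        z,o=place(ly+dy,t,s); print("  Bp",dy,ik(tcp(ctr+[0,0,44],z),o))
    z,o=grasp(ty,t,s); p=tb+45*np.array([np.cos(ty),np.sin(ty),0]); print("Tg",s,t,ik(tcp(p,z),o))
    for pl,h in(((460,-180),-.37),((460,-180),0),((420,-330),-.65)):
        z,o=place(h,t,s); print("  Tp",pl,h,ik(tcp([*pl,46],z),o))
E
```

```text
len 356.2606333607451 x [0.92658613 0.37608264 0.        ] lip outer (70),ends [np.float64(67.07177245278044), np.float64(65.7789873237667)] board far(66) [np.float64(61.006831248148536), np.float64(60.19351973991794)] ctr [566.06305867 265.88555199  85.        ] yaw 0.38556491497761664 liplen 358.5243850697124
jar y 127.91072940931002 box -124.12503870271487
Bg 1 0 [-0.38  0.45  1.84 -0.    0.84  2.86]
  Bp -0.4 [ 0.57  0.91  2.31  3.73  1.63 -1.53]
  Bp 0 [ 0.1   0.99  2.47  2.84  1.88 -1.67]
  Bp 0.4 [-0.29  0.93  2.37  2.06  1.65 -1.71]
Tg 1 0 [-0.79  0.5   1.73 -0.    0.91  2.17]
  Tp (460, -180) -0.37 None
  Tp (460, -180) 0 [-1.56  1.43  2.52  1.58  1.58 -2.37]
  Tp (420, -330) -0.65 [-1.33  1.54  2.57  2.18  2.26 -2.31]
Bg 1 0.35 [-0.59  0.52  1.8   0.36  1.03  2.43]
  Bp -0.4 [ 0.53  0.56  2.3   3.77  0.99 -1.74]
  Bp 0 [ 0.12  0.55  2.45  2.86  1.08 -1.53]
  Bp 0.4 [-0.23  0.55  2.36  2.04  1.11 -1.35]
Tg 1 0.35 [-0.89  0.66  1.5   0.17  1.3   1.99]
  Tp (460, -180) -0.37 None
  Tp (460, -180) 0 None
  Tp (420, -330) -0.65 None
Bg 1 0.6 [-0.71  0.61  1.75  0.52  1.2   2.23]
[... 810 characters left out ...]

Tg -1 0.35 [-0.89  0.66  1.5   0.17  1.3  -1.15]
  Tp (460, -180) -0.37 None
  Tp (460, -180) 0 None
  Tp (420, -330) -0.65 None
Bg -1 0.6 [-0.71  0.61  1.75  0.52  1.2  -0.91]
  Bp -0.4 [0.48 0.38 2.2  4.03 0.53 1.05]
  Bp 0 [0.15 0.32 2.32 2.73 0.5  1.81]
  Bp 0.4 [-0.13  0.36  2.25  1.79  0.74  2.22]
Tg -1 0.6 [-0.94  0.79  1.33  0.24  1.57 -1.2 ]
  Tp (460, -180) -0.37 None
  Tp (460, -180) 0 None
  Tp (420, -330) -0.65 None<stdin>:16: UserWarning: Gimbal lock detected. Setting third angle to zero since it is not possible to uniquely determine all angles.
<stdin>:19: UserWarning: Gimbal lock detected. Setting third angle to zero since it is not possible to uniquely determine all angles.
```

```bash
python3 -W ignore - <<'E'
from plan import *
ctr0=np.array([566.06,265.89,85]); x=np.array([.92659,.37608,0]); e=np.array([-x[1],x[0],0])
for n in("top","side"):
    c=cam(n); g=cv2.cvtColor(c["img"],cv2.COLOR_BGR2GRAY).astype(np.float32)
    for z,S in((85,np.arange(-42,-24,1.)),(93,np.arange(26,44,1.)),(85,np.arange(24,38,1.))):
        for Y in((-60,0),(0,60)):
            v=[]
            for s in S:
                uv=proj(c,[ctr0+x*s+e*y+[0,0,z-85] for y in np.arange(Y[0],Y[1],3)]).astype(np.float32)
                v.append(cv2.remap(g,uv[:,0],uv[:,1],cv2.INTER_LINEAR).mean())
            print(n,z,S[0],Y,np.round(v).astype(int).tolist())
def ik(p,o): return robot.inverse_kinematics(p,o)
ctr=ctr0+4*e
for t in(.35,.6):
  for h in(0,60,100):
    z,o=place(.385,t,-1); q=ik(tcp(ctr+[0,0,44+h],z),o); print("pre",t,h,None if q is None else np.round(q,2))
for t in(0,.2,.35,.5,.7):
  for r in(450,500,550,600,650):
    out=[]
    for g in(46,56):
      z,o=place(-.1,t,-1); q=ik(tcp([r*np.cos(.1),-r*np.sin(.1),g],z),o); out.append(None if q is None else np.round(q,2).tolist())
    print("T",t,r,out)
E
```

```text
top 85 -42.0 (-60, 0) [77, 77, 77, 77, 76, 78, 85, 105, 135, 169, 194, 210, 216, 217, 216, 216, 216, 216]
top 85 -42.0 (0, 60) [77, 77, 77, 77, 76, 77, 84, 102, 131, 166, 193, 210, 217, 218, 218, 217, 217, 217]
top 93 26.0 (-60, 0) [214, 205, 186, 159, 135, 134, 154, 181, 196, 193, 174, 152, 136, 132, 131, 132, 132, 132]
top 93 26.0 (0, 60) [215, 207, 190, 165, 140, 131, 147, 172, 190, 190, 173, 150, 135, 130, 129, 129, 129, 129]
top 85 24.0 (-60, 0) [215, 216, 216, 215, 209, 195, 171, 144, 132, 144, 170, 192, 197, 184]
top 85 24.0 (0, 60) [217, 217, 217, 216, 211, 198, 175, 149, 132, 138, 161, 184, 192, 182]
side 85 -42.0 (-60, 0) [91, 90, 90, 90, 92, 94, 99, 106, 115, 125, 133, 140, 145, 148, 149, 150, 151, 150]
side 85 -42.0 (0, 60) [92, 91, 90, 90, 91, 94, 98, 105, 114, 123, 132, 139, 144, 148, 150, 152, 152, 152]
side 93 26.0 (-60, 0) [89, 89, 89, 91, 94, 100, 106, 112, 116, 116, 115, 113, 110, 106, 102, 99, 97, 96]
side 93 26.0 (0, 60) [89, 89, 89, 91, 95, 102, 110, 118, 123, 125, 124, 122, 120, 116, 112, 108, 106, 105]
side 85 24.0 (-60, 0) [144, 143, 142, 140, 136, 130, 122, 
[... 1002 characters left out ...]
2.75, 1.44, 1.47], [-0.52, 0.84, 2.51, 2.75, 1.41, 1.49]]
T 0.35 650 [[-0.45, 0.82, 2.39, 2.8, 1.28, 1.55], [-0.45, 0.79, 2.39, 2.8, 1.25, 1.56]]
T 0.5 450 [None, None]
T 0.5 500 [None, None]
T 0.5 550 [None, None]
T 0.5 600 [[-0.49, 0.68, 2.47, 2.76, 1.07, 1.57], [-0.49, 0.64, 2.47, 2.75, 1.04, 1.59]]
T 0.5 650 [[-0.43, 0.66, 2.34, 2.79, 0.94, 1.62], [-0.43, 0.63, 2.34, 2.78, 0.92, 1.64]]
T 0.7 450 [None, None]
T 0.7 500 [None, None]
T 0.7 550 [[-0.5, 0.46, 2.49, 2.66, 0.7, 1.69], [-0.5, 0.43, 2.48, 2.63, 0.66, 1.72]]
T 0.7 600 [[-0.44, 0.48, 2.36, 2.67, 0.6, 1.74], [-0.44, 0.45, 2.36, 2.65, 0.57, 1.77]]
T 0.7 650 [[-0.39, 0.51, 2.24, 2.67, 0.51, 1.8], [-0.39, 0.49, 2.24, 2.65, 0.48, 1.83]]
```

```bash
cat >> plan.py <<'E'
LX=np.array([.92659,.37608,0]); LE=np.array([-.37608,.92659,0]); CTR=np.array([566.06,265.89,85])+4*LE; LY=.3856
def st(m): print(m,"t",round(robot.current_t(),1),"tcp",np.round(robot.current_tcp_pos()),"w",round(robot.current_gripper_width(),3),"f",round(float(np.max(np.abs(robot.current_finger_force()))),1),"F",np.round(robot.current_contact_force(),1))
E
python3 -W ignore - <<'E'
from plan import *
by=-1.66; bb=np.array([521.8,-41,26]); G=44
p=bb+G*np.array([np.cos(by),np.sin(by),0]); t=.35
z,o=grasp(by,t,-1); zp,op=place(LY,t,-1)
for off in((-100,100),(-60,100),(-60,130),(-100,60),(-30,100)):
    q=robot.inverse_kinematics(tcp(CTR+LX*off[0]+[0,0,G+off[1]],zp),op); print(off,None if q is None else np.round(q,2))
robot.move_ptp(tcp(p+[0,0,220],z),o); st("hover")
robot.move_linear(tcp(p+[0,0,40],z),speed=250)
robot.move_linear(tcp(p+[0,0,1],z),speed=80,f_stop=8); st("at")
robot.move_gripper(.2); st("grip")
robot.move_linear(tcp(p+[0,0,200],z),speed=200); st("lift")
cam("top","pics/g1t.png");s=cam("side","pics/g1.png")
E
```

```text
(-100, 100) None
(-60, 100) [0.06 0.12 2.53 2.7  0.76 1.79]
(-60, 130) [0.06 0.01 2.49 2.61 0.63 1.9 ]
(-100, 60) None
(-30, 100) [0.1  0.17 2.46 2.74 0.73 1.78]
hover t 2.9 tcp [519. -77. 228.] w 1.002 f 0.0 F [ 0.1  1.1 -0.4]
at t 4.4 tcp [519. -78.   9.] w 1.001 f 0.0 F [ 0.9 -0.1 -0.6]
grip t 5.2 tcp [518. -78.   9.] w 0.552 f 30.0 F [ 0.   0.  -0.2]
lift t 6.3 tcp [518. -78. 207.] w 0.553 f 30.0 F [-0.7 -0.1 -1.9]
```

View pics/g1.png

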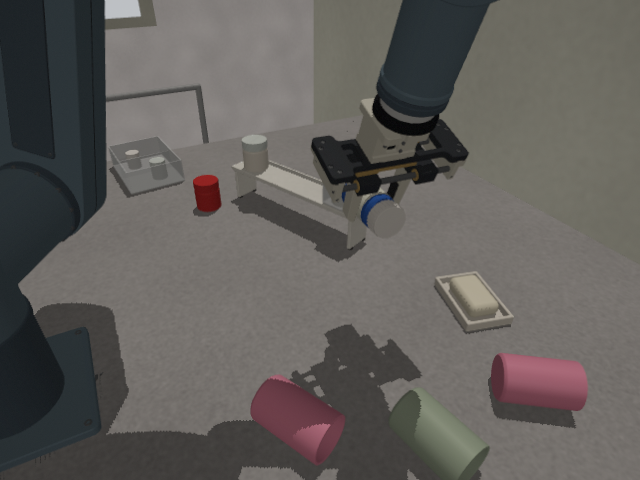

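The bottle (cap at (383,216) in the side view) is held: the opening reads 51 mm against its 52 mm. Now I swing it and place it.

```bash
python3 -W ignore - <<'E'
from plan import *
G=44;t=.35; zp,op=place(LY,t,-1)
P=lambda a,h:tcp(CTR+LX*a+[0,0,G+h],zp)
robot.move_ptp(P(-60,130),op); st("swing")
robot.move_linear(P(0,100),speed=120)
robot.move_linear(P(0,25),speed=100); st("above")
for n in("top","side"): cam(n,f"pics/p1{n}.png")
a,b=cv2.imread("pics/p1top.png"),cv2.imread("pics/p1side.png")
cv2.imwrite("pics/p1.png",np.hstack([cv2.resize(a[120:300,120:340],(400,327)),cv2.resize(b[110:290,200:420],(400,327))]))
for a,h in((-40,0),(-60,0),(-70,25),(-60,20)):
    q=robot.inverse_kinematics(P(a,h),op);print(a,h,None if q is None else np.round(q,2))
E
```

```text
swing t 8.5 tcp [526. 254. 253.] w 0.549 f 30.0 F [-0.7 -0.4 -1. ]
above t 10.1 tcp [581. 276. 148.] w 0.551 f 30.0 F [-0.6 -0.4 -2.3]
-40 0 [0.09 0.55 2.55 2.84 1.19 1.58]
-60 0 None
-70 25 None
-60 20 None
```

View pics/p1.png

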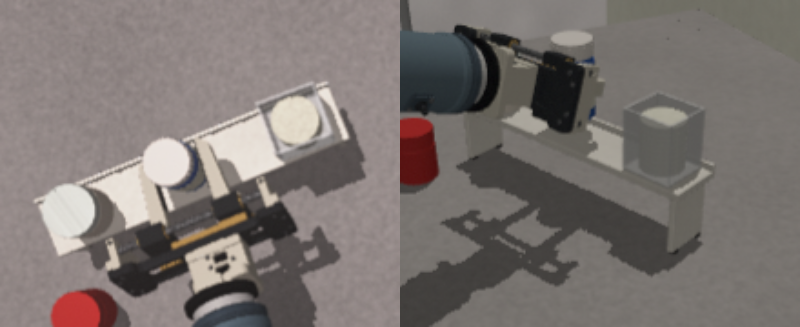

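The bottle hangs cap up over the gap, with its cap at crop (168,163) between jar and box. I'll check its position, then lower it to contact.

```bash
python3 -W ignore - <<'E'
from plan import *
G=44;t=.35; zp,op=place(LY,t,-1)
P=lambda a,h:tcp(CTR+LX*a+[0,0,G+h],zp)
c=cam("top"); d=at_z(c,[(212.4,209.7)],205)[0]-CTR; print("cap rel ledge x,y",d@LX,d@LE)
if abs(d@LX)>9: raise SystemExit
robot.move_linear(P(0,5),speed=80)
print(robot.move_linear(P(0,-5),speed=15,f_stop=4)); st("down")
z0=robot.current_tcp_pos()[2]-P(0,0)[2]; print("height err",z0)
robot.move_gripper(1.0); st("open")
robot.move_linear(P(0,z0+110),speed=120); st("up")
for n in("top","side"): cam(n,f"pics/r1{n}.png")
robot.move_linear(P(-60,130),speed=120)
for n in("top","side"): cam(n,f"pics/r2{n}.png")
a,b=cv2.imread("pics/r2top.png"),cv2.imread("pics/r2side.png")
cv2.imwrite("pics/r2.png",np.hstack([cv2.resize(a[120:300,120:340],(400,327)),cv2.resize(b[110:290,200:420],(400,327))]))
E
```

```text
cap rel ledge x,y -2.1538991437195483 -2.4748988030403845
True
down t 11.1 tcp [582. 276. 123.] w 0.552 f 30.0 F [ 0.7 -1.1  3.5]
height err 0.6440590019191603
open t 11.9 tcp [581. 276. 122.] w 1.005 f 0.0 F [0.1 0.  0.7]
up t 13.0 tcp [581. 276. 232.] w 0.998 f 0.0 F [ 0.1 -0.2 -0.2]
```

View pics/r2.png

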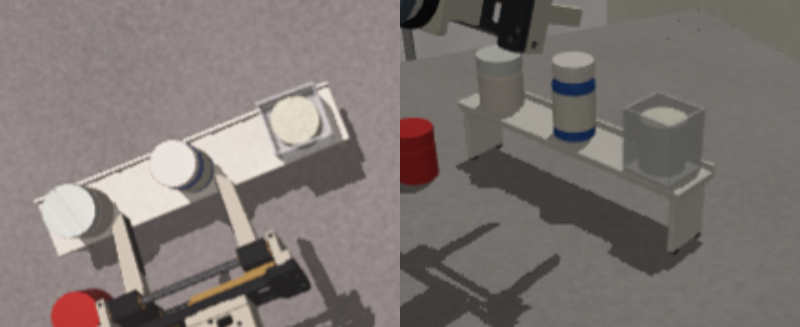

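The bottle stands upright on the board, cap at crop (177,163), with jar and box undisturbed. Next the tumbler.

```bash
python3 -W ignore - <<'E'
from plan import *
c=cam("top"); d=at_z(c,[(120+177*.55,120+163*.55)],180)[0]-CTR; print("cap rel ledge",d@LX,d@LE)
G=48; ty=-1.388; p=np.array([463,-273.6,33])+G*np.array([np.cos(ty),np.sin(ty),0]); t=.35
z,o=grasp(ty,t,-1); h=-.03; zp,op=place(h,t,-1); C=np.array([600,-20,G])
for k in(0,30,80,150): 
    q=robot.inverse_kinematics(tcp(C+[0,0,k],zp),op); print(k,None if q is None else np.round(q,2))
q=robot.inverse_kinematics(tcp(p+[0,0,200],z),o); print(np.round(q,2))
robot.move_ptp(tcp(p+[0,0,200],z),o); st("hover")
robot.move_linear(tcp(p+[0,0,50],z),speed=200)
robot.move_linear(tcp(p,z),speed=70,f_stop=8); st("at")
robot.move_gripper(.4); st("grip")
robot.move_linear(tcp(p+[0,0,200],z),speed=120); st("lift")
cam("side","pics/t1.png")
E
```

```text
cap rel ledge -1.5027948978824244 -6.570248435958471
0 [-0.45  0.87  2.51  2.74  1.43  1.47]
30 [-0.45  0.75  2.52  2.73  1.34  1.52]
80 [-0.45  0.55  2.52  2.71  1.16  1.6 ]
150 [-0.45  0.28  2.48  2.62  0.88  1.77]
[-0.89  0.47  1.28  0.16  1.69 -1.08]
hover t 16.5 tcp [ 471. -314.  215.] w 1.005 f 0.0 F [0.3 0.7 0.6]
at t 18.2 tcp [ 471. -315.   15.] w 1.0 f 0.0 F [-0.4 -0.6 -0.4]
grip t 18.8 tcp [ 470. -314.   15.] w 0.698 f 30.0 F [-0.9 -0.6  1.6]
lift t 20.6 tcp [ 470. -314.  214.] w 0.7 f 30.0 F [-0.2  0.4 -1.9]
```

View pics/t1.png

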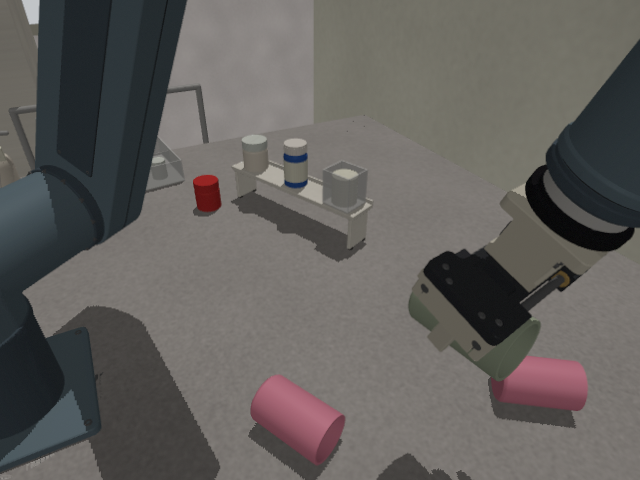

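The tumbler is held (65 mm), base end at (420,310) and mouth end at (515,350). Now I swing it upright and lower it until contact.

```bash
python3 -W ignore - <<'E'
from plan import *
G=48; t=.35; h=-.03; zp,op=place(h,t,-1); C=np.array([600,-20,G]); P=lambda k:tcp(C+[0,0,k],zp)
robot.move_ptp(P(150),op); st("swing")
robot.move_linear(P(12),speed=100); st("near")
print(robot.move_linear(P(-6),speed=12,f_stop=4)); st("down"); z0=robot.current_tcp_pos()[2]-P(0)[2]; print("height err",z0)
for n in("top","side"): cam(n,f"pics/q1{n}.png")
a,b=cv2.imread("pics/q1top.png"),cv2.imread("pics/q1side.png")
cv2.imwrite("pics/q1.png",np.hstack([cv2.resize(a[120:300,240:460],(400,327)),cv2.resize(b[130:330,240:485],(400,327))]))
E
```

```text
swing t 23.1 tcp [618. -21. 192.] w 0.702 f 30.0 F [-0.   0.2 -2.3]
near t 24.6 tcp [618. -21.  54.] w 0.7 f 30.0 F [ 0.   0.4 -2.3]
True
down t 25.5 tcp [618. -20.  45.] w 0.699 f 30.0 F [-0.4 -0.8  4.5]
height err 3.1324612016098285
```

View pics/q1.png

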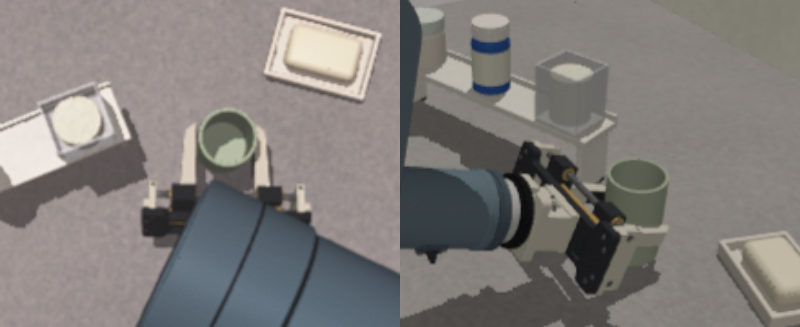

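The tumbler is mouth up and touching the counter at (228,137) in the left crop. Release and straight up.

```bash
python3 -W ignore - <<'E'
from plan import *
G=48; t=.35; zp,op=place(-.03,t,-1); C=np.array([600,-20,G]); P=lambda k:tcp(C+[0,0,k],zp)
robot.move_gripper(1.0); st("open")
robot.move_linear(P(135),speed=100); st("up")
z,o=grasp(-1.388,0,-1); robot.move_ptp([350,-300,300],o); robot.sleep(.5); st("away")
for n in("top","side"): cam(n,f"pics/e{n}.png")
a,b=cv2.imread("pics/etop.png"),cv2.imread("pics/eside.png")
cv2.imwrite("pics/e.png",np.hstack([cv2.resize(a[120:300,130:460],(440,240)),cv2.resize(b[110:330,200:520],(349,240))]))
E
```

```text
open t 26.2 tcp [618. -20.  44.] w 0.996 f 0.0 F [ 0.9 -0.4 -0.2]
up t 27.7 tcp [618. -20. 176.] w 0.997 f 0.0 F [-0.4  0.3 -0.3]
away t 30.6 tcp [ 350. -300.  300.] w 1.001 f 0.0 F [-0.5  0.4 -0.5]
```

View pics/e.png

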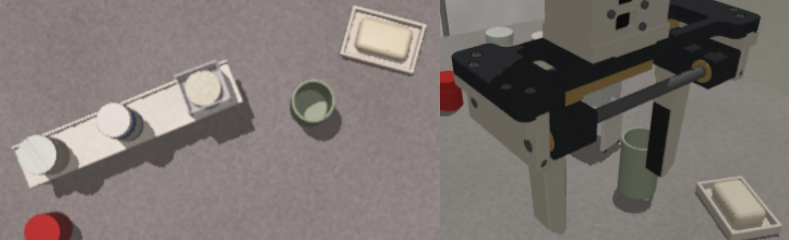

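The tumbler stands mouth up at (313,102), the bottle is upright in the gap at (117,122), and nothing else has moved. Handing in.

```bash
python3 -c "
from bench import robot
print(robot.hand_in())"
```

```text
the job is handed in; nothing more can be done
None
```

The job is handed in: the last pictures show the bottle upright, cap up, in the gap on the ledge and the tumbler mouth up on the counter, with the jar, box and soap dish where they were; the judge's verdict was not shown.

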